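# Third hand at the book rack

### The arm

A 7-joint arm with a two-finger parallel gripper is mounted at the origin on the work surface. World frame = base frame: x ahead of the robot, y to its left, z up, the work surface at z = 0. Lengths are in m, angles in rad, forces in N, time in s.
With the tool pointing down it reaches from about 0.4 to 0.85 m from the base axis. Payload 10.4 kg.
Tool frame: the origin (TCP) lies at the very end of the fingers, on their centre line; the grasp point (between the pads) lies 19 mm behind it; z points along the fingers, y is the direction in which the jaws open and shut (so a half turn about z gives the same grasp; the last joint's range is limited). The gripper opens to 85 mm and grips with 20 to 120 N. Pads are 22 mm wide; open, the fingers measure 114 mm over their backs; the gripper's body (76 mm by 85 mm) begins 54 mm behind the grasp point. The pads swing forward as they close: fully open they stand 13 mm farther back than shut.
Start: joints at [1.124, 0.332, -0.065, 1.46, 0.022, 1.35, -0.088], TCP at [0.257, -0.57, 0.231] pointing down, gripper open.
Joint ranges: [-2.6, 2.6], [-0.5, 2.12], [-1.47, 1.34], [0.16, 2.42], [-1.27, 4.41], [0.06, 2.06], [-2.6, 2.6]. Speed limits (rad/s): [2.22, 2.22, 2.79, 2.79, 3.14, 3.14, 3.14].

### API

Orientations are given as [roll, pitch, yaw] about the fixed x, y, z axes, in that order (R = Rz(yaw) Ry(pitch) Rx(roll)).
In Python, from cell import * gives the robot as it stands.
- The arm moves only by the shell command python3 -m crank 'ROWS' [OPENING] [FORCE]. ROWS is JSON, a list of rows, each a list of 2 entries, a list of its own where there are three numbers: the shift along the tool's x, y, z in m, then the turn, a rotation vector about the tool's x, y, z in rad. In form: [[[dx, dy, dz], [ax, ay, az]], ...]. A call has 1 to 12 rows; each row shifts and turns the pose as measured when the row begins, along the tool's axes as they then stand; what a row does not reach is not made up. A row lasts 1/10 s, in which the tool goes at most 50 mm and 8.59 degrees, less where a joint would pass 70% of its speed; a pose out of reach is approached as far as the arm can. A call is refused whole if a number of a shift passes 0.05 or a number of a turn 0.15, either way. A call with a gripper value outside its range is refused whole. OPENING is the finger opening in m, from 0 to 0.0854, set as the call begins (- or left out, the last holds). The fingers move at their own pace and stop on an object; FORCE is the grip in N (left out, the last holds). Time passes only in rows, so rows that do not move let the fingers close. It gives the time, the measured TCP pose, the force and the opening at its end, in the units of the state.
- read_state(): the state, without advancing time (a new reading comes with each control period).
- grab_frame(name): name is "side" or "top" or "wrist"; returns a dict with "image" (400x640x3 uint8, red, green, blue), "z_map" (400x640 float32, m along the optical axis (not along the pixel's ray), 0 where there is no reading), "vfov" (degrees; the focal length in pixels is half the picture's height over the tangent of half this angle, whatever the lens; pixels are square), "cx", "cy" (the principal point, pixels), "k1" (the pictures are not rectified: a ray, as slopes to the right and down, at radius r is drawn at 1 + k1 r^2 times it, then the intrinsics apply), "R" (3x3) and "t" (3): a world point X has camera coordinates R X + t. Camera axes: x right, y down, z forward; pixel columns grow to the right and rows downward; lengths in m; the calibration is good to about 2 mm. A picture is of the moment at which its call begins.
- sign_off(): hands the job in, once; it reports no verdict.
Trained networks look in a picture, given as the dict that the camera call returned (one of the last four; its "shot" number tells which), for a name from the list of things; names that differ only in an ending like _2 or _b are one class to them, and where a whole thing is asked for, a point or a joint stands for the part that bears it (a point fixed in the world has none). Each returns a list of dicts, best first, with "score" (0 to 1); they miss things now and then, are a little off and sometimes report something else, mostly with a low value. They report only what shows in the picture. A call takes as long as a camera call. They do not tell look-alikes from the thing itself.
- look_for(name, picture): "extent" ([left, top, right, bottom] in pixels, round what is visible of it).
- regions_of(name, picture): "region" (400x640 bool, what is visible of it) and "extent" ([left, top, right, bottom] in pixels, round what is visible of it).
- tip_of(name, picture): "xy" ([column, row] in pixels: a listed point, or the origin of a listed thing).
The state is a dict: "time_s": time; "qpos": joint angles; "dq": joint speeds; "tau": joint torques, N m; "tcp_pos": TCP position; "eef_rot": TCP orientation; "contact_force": force on the tool from outside, world axes, zero at the start; "wrist_torque": the same for the moment, N m; "opening": finger opening in m.
Only numpy, scipy, OpenCV 4.12 (cv2) and the standard library are available. Lean on these libraries where they do the work, as an engineer would, in place of code of your own. Each camera call takes 0.05 s, during which the arm holds its last target.

### The job

Be the third hand for someone who will screw the T-shaped wooden bracket to the dark panel in the sprung fixture: pick the bracket up by its web and press its back plate flat on the panel's open face, upright, centred across the panel and with both top edges level. Push the panel straight back with a steady 10 N or so, the pointer about midway between the two white ridges and never to the end of its travel. Keep it so for three seconds and finish while still holding and pressing; leave everything else where it is.

Things in the scene. Friction and masses are not known exactly. Their poses are not given: they have to be found in the camera images.
- bracket: light wooden bracket, T-shaped from above, 60 mm high, 0.13-0.21 kg. Origin on its underside below the grip place; z up, x from web to back plate. Plate: x +30 to +42 mm, y -45 to +45; its flat outer face is at x = +42. Web: x -45 to +30, y -9 to +9 (18 mm thick), full height from x -28 to +30, lower behind. Grip the web across y from above, near the origin, where it hangs about balanced
- bracket_edge (a point): middle of the top edge of the bracket's outer flat face: at x = +42, y = 0, z = +60 mm in the bracket's frame; same axes as the bracket
- fixture: steel base 115 x 220 x 12 mm fixed to the table, with two posts 85 mm high and two coil springs; it carries the panel. Origin on its underside; z up, x is the push direction (from the panel towards springs and posts). In front of the panel (-x side) the table is clear; nothing on the fixture is higher than 112 mm
- panel (a joint): travel of the dark panel along the fixture's +x, in m: 0 when free, grows as it is pushed, end stop at 0.024. The springs push back 1 N per mm (1000 N/m) from zero, no preload, no friction
- panel_edge (a point): middle of the top edge of the panel's open face (it looks to the fixture's -x), 110 mm above the table; x = -50, y = 0 mm in the fixture's frame when free; moves with the panel; axes as the fixture's. The panel is dark wood, 200 mm wide (y), 18 mm thick, from 14 to 110 mm high
- gauge (a point): gauge beside the panel's -y end, on a black shelf 94 mm high: this point lies midway between two white ridges 8 mm apart along x. A brass pointer on the panel passes over them: over the first at 6 mm of travel (6 N), over this point at 10 mm, over the second at 14 mm (14 N)
- screwdriver: screwdriver with a black handle, about 200 mm long, lying on the table; origin under its middle; bystander
- screw_tray: open grey tray 110 x 80 x 26 mm with brass screws in it; origin at the centre of its underside; bystander
- tape_roll: roll of paper tape lying flat, 90 mm across, 24 mm high; origin at the centre of its underside; bystander
- spare_block: plain light wooden block 85 x 30 x 30 mm with no plate or web; origin at the centre of its underside; bystander, not the bracket
- bookend: steel L-shaped bookend, foot 110 x 120 mm, upright 133 mm high along one edge of the foot; origin at the centre of the foot's underside; bystander
- book_stack: stack of three books, 150 x 210 mm, 80 mm high; origin at the centre of its underside; bystander
- pencil_pot: black pot 76 mm across and 100 mm high with pencils up to 155 mm high; origin at the centre of its underside; bystander
There are look-alikes about, which are no part of the job. Of the things shaped like the bracket, the wooden one is meant.

How it is judged:
On the way, in this order (a step that is already met when the one before it is completed fails the run):
1. the bracket is lifted off the table in the gripper (height (world z) of bracket above 0.02 m and contact force between the fingers and bracket above 1 N), for 0.2 s.
2. the bracket is held flat, upright, centred and level with the top edge against the panel, with a steady 6 to 14 N, for two and a half seconds (x of bracket_edge in the frame of panel_edge between -0.003 and 0.003 m and y of bracket_edge in the frame of panel_edge between -0.01 and 0.01 m and z of bracket_edge in the frame of panel_edge between -0.007 and 0.007 m and angle between the x axis of bracket_edge and the x axis of panel_edge, either way round below 0.08 rad and angle between bracket_edge's own z axis and vertical below 0.08 rad and value of joint panel between 0.006 and 0.014 m and contact force between bracket and fixture between 6 and 14 N and contact force between the fingers and bracket above 1 N and linear speed of bracket below 0.01 m/s and velocity of joint panel between -0.01 and 0.01 m/s), for 2.5 s.
At the end, for the whole second after the job is handed in: At the end and for 1 s after: bracket still gripped, face on the panel (3 mm), top edges level within 7 mm, centred within 10 mm, square and upright within 0.08 rad, panel pushed back 6 to 14 mm with 6 to 14 N, all at rest, bracket clear of the table (all of step 2 and height (world z) of bracket above 0.035 m); the arm keeps its last pose, push and grip.
It fails at once if the panel is pushed to the end of its travel (value of joint panel above 0.022 m).
It fails at once if a bystander is moved by more than 30 mm (distance of any of screwdriver, screw_tray, tape_roll, spare_block, bookend, book_stack, pencil_pot from where it was at the start of the episode above 0.03 m).
It also fails if it takes over 48 s, if anything falls off the work surface, if the arm or the gripper's body presses on something with over 40 N, if the wrist force passes 120 N, or if a joint passes its speed limit or range.

## Working session

There is one attempt and no reset: what is moved stays moved. The work goes in short steps, Python scripts to look and compute and a shell command to move; the robot and the scene stay as the last step left them, time stands still between calls to the robot, and variables do not carry over. Pictures are saved under pics/ and viewed, and the job is handed in when it is done.

```bash
ls; mkdir -p pics
cat > h.py <<'E'
import numpy as np, cv2
from cell import *
def f_of(p): return 200/np.tan(np.radians(p["vfov"])/2)
def world(p,u,v,z=None,height=None):
    f=f_of(p); xd=np.array([(u-p["cx"])/f,(v-p["cy"])/f]); x=xd.copy()
    for _ in range(30): x=xd/(1+p["k1"]*(x@x))
    d=np.array([x[0],x[1],1.0]); R=np.array(p["R"]);t=np.array(p["t"])
    C=-R.T@t; D=R.T@d
    if height is not None: return C+D*(height-C[2])/D[2]
    if z is None: z=p["z_map"][int(round(v)),int(round(u))]
    return C+D*z
def cloud(p):
    f=f_of(p); v,u=np.mgrid[0:400,0:640]; xd=np.stack([(u-p["cx"])/f,(v-p["cy"])/f],-1).astype(float); x=xd.copy()
    for _ in range(30): x=xd/(1+p["k1"]*(x**2).sum(-1,keepdims=True))
    d=np.concatenate([x,np.ones((400,640,1))],-1)*p["z_map"][...,None]
    w=(d-np.array(p["t"]))@np.array(p["R"])
    w[p["z_map"]<=0]=np.nan
    return w
def proj(p,X):
    c=np.array(p["R"])@X+np.array(p["t"]); x=c[:2]/c[2]; x=x*(1+p["k1"]*(x@x)); f=f_of(p)
    return x*f+[p["cx"],p["cy"]]
def save(p,n): cv2.imwrite("pics/"+n,cv2.cvtColor(p["image"],cv2.COLOR_RGB2BGR))
E
python3 - <<'E'
from h import *
import pickle
s=read_state(); print(s)
for n in ["top","side"]:
    p=grab_frame(n); save(p,n+"0.png"); pickle.dump(p,open(n+"0.pkl","wb"))
    print(n,p["vfov"],p["k1"],p["t"])
    for q in ["bracket","fixture","panel_edge","gauge","bracket_edge"]:
        print(q,[(np.round(d["xy"]),round(d["score"],2)) for d in tip_of(q,p)][:4], [(np.round(d["extent"]),round(d["score"],2)) for d in look_for(q,p)][:4] if q in("bracket","fixture") else "")
E
```

```text
pics
{'time_s': 0.0, 'qpos': array([ 1.12439436,  0.33287   , -0.06469236,  1.46094217,  0.0216366 ,
        1.34988306, -0.08850465]), 'dq': array([-0.00014183,  0.00018804, -0.00023655, -0.00123252,  0.0001101 ,
       -0.00108454, -0.00080216]), 'tau': array([-3.21799325e-04, -6.25442576e+01,  4.90020728e-02, -3.91613352e+01,
        1.62874191e-02,  9.52471892e-03, -3.39790643e-05]), 'tcp_pos': array([ 0.25684643, -0.56937988,  0.23051668]), 'eef_rot': array([-3.14019027e+00,  1.02874283e-04,  4.23819221e-01]), 'contact_force': array([ 0.16492827,  0.08985577, -0.27049921]), 'wrist_torque': array([-0.02462758,  0.00678683, -0.01146686]), 'opening': 0.08529753742959949}
top 53.89848462288515 -0.06033205617641554 [-0.01912033  0.55394859  1.17344324]
bracket [(array([419., 270.]), 0.85), (array([419., 218.]), 0.79), (array([369., 258.]), 0.77), (array([375., 208.]), 0.75)] [(array([409., 202., 443., 233.]), 0.95), (array([355., 249., 392., 284.]), 0.84), (array([357., 196., 389., 228.]), 0.77), (array([321., 171., 352., 208.]), 0.64)]
fixture [(array([245., 187.]), 0.93)] [(array([
[... 298 characters left out ...]
143808 -0.1207777862427365 [-0.55141458  0.10993704  1.48600908]
bracket [(array([308., 286.]), 0.96), (array([334., 221.]), 0.93), (array([311., 246.]), 0.83), (array([247., 290.]), 0.79)] [(array([319., 198., 350., 230.]), 0.95), (array([292., 218., 328., 256.]), 0.92), (array([293., 264., 330., 302.]), 0.87), (array([226., 262., 266., 310.]), 0.85)]
fixture [(array([323., 172.]), 0.91), (array([342., 144.]), 0.51), (array([385., 213.]), 0.21)] [(array([304., 128., 342., 191.]), 0.72)]
panel_edge [(array([339., 146.]), 0.67)] 
gauge [(array([323., 136.]), 0.7)] 
bracket_edge [(array([313., 281.]), 0.96), (array([346., 208.]), 0.93), (array([302., 230.]), 0.68), (array([242., 239.]), 0.67)]
```

View pics/top0.png

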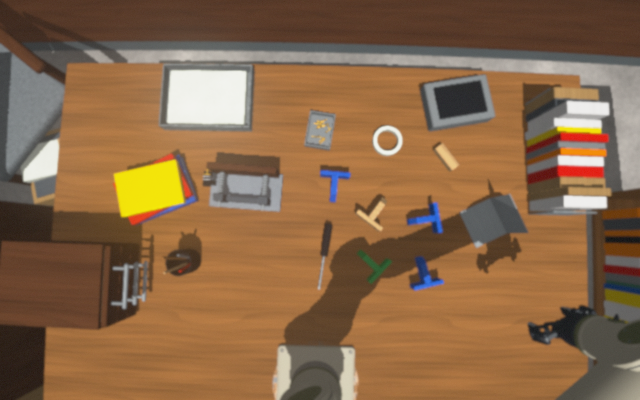

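View pics/side0.png

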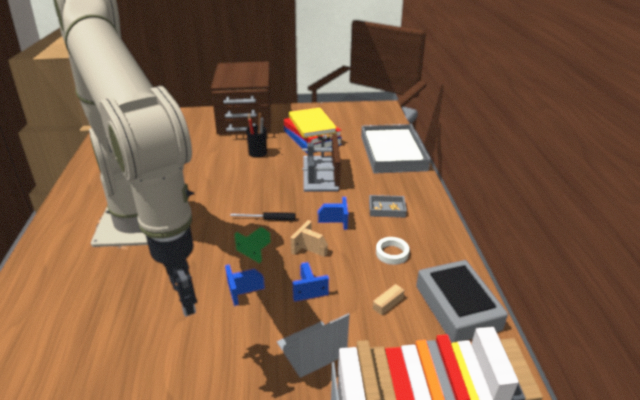

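Run:
```python
import cv2
a=cv2.imread("pics/top0.png")[150:300,300:460]; b=cv2.imread("pics/side0.png")[190:320,220:360]
cv2.imwrite("pics/ctop.png",cv2.resize(a,(800,600)[0:0] or None,fx=4.9,fy=4,interpolation=2)) if 0 else cv2.imwrite("pics/ctop.png",cv2.resize(a,None,fx=4,fy=4,interpolation=2))
cv2.imwrite("pics/cside.png",cv2.resize(b,None,fx=4,fy=4,interpolation=2))
```

```text
(no output)
```

View crops.

View pics/ctop.png

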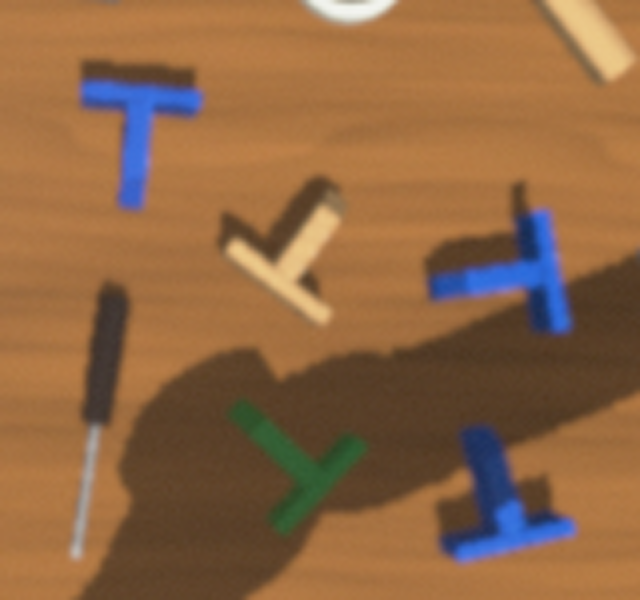

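View pics/cside.png

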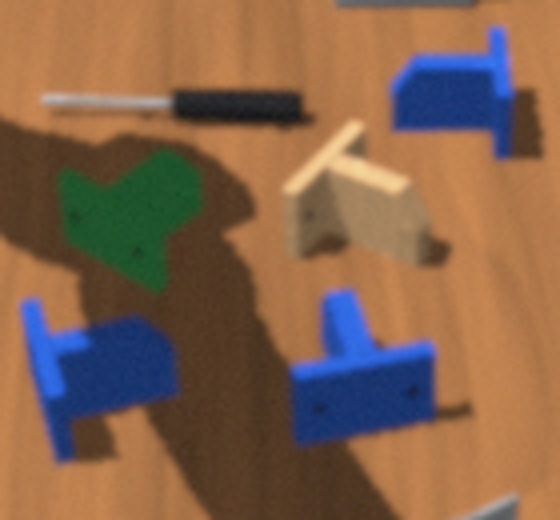

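Run:
```python
import pickle
import sys
from h import *
p=pickle.load(open("top0.pkl","rb"))
W=cloud(p); im=p["image"].astype(int)
print("table", world(p,300,150), world(p,400,330))
# wooden bracket: points above table in box
m=np.zeros((400,640),bool); m[188:238,350:392]=True
m&=(W[...,2]>0.03)
top=m&(abs(W[...,2]-0.06)<0.008)
P=W[top]; print(len(P),P[:,2].mean(),P.min(0),P.max(0))
np.save("bt.npy",P)
for pt in P[::6]: print(np.round(pt*1000).astype(int).tolist(),end=' ')
print()
m=np.zeros((400,640),bool); m[148:215,195:290]=True
for lo,hi in [(0.1,0.12),(0.088,0.1),(0.075,.09)]:
    t=m&(W[...,2]>lo)&(W[...,2]<hi); P=W[t]; print(lo,len(P),P.mean(0),P.min(0),P.max(0))
```

```text
table [0.71220218 0.06599074 0.00354099] [ 0.16661241 -0.25327453  0.00346695]
268 0.06060618493401328 [ 0.46776737 -0.19382457  0.05207631] [ 0.55401039 -0.11022867  0.06701518]
[553, -178, 58] [551, -185, 56] [548, -184, 58] [544, -178, 61] [541, -169, 62] [542, -187, 58] [538, -178, 61] [535, -172, 65] [532, -163, 62] [532, -181, 65] [529, -172, 61] [526, -158, 56] [527, -176, 57] [523, -158, 61] [524, -176, 60] [519, -122, 60] [520, -166, 63] [516, -116, 64] [517, -155, 60] [518, -172, 61] [514, -128, 60] [514, -161, 60] [511, -123, 60] [511, -149, 61] [511, -166, 66] [508, -134, 60] [509, -156, 56] [505, -129, 61] [505, -146, 61] [505, -163, 63] [502, -143, 64] [502, -160, 67] [499, -149, 63] [496, -140, 61] [497, -158, 60] [494, -155, 64] [491, -158, 62] [488, -158, 60] [485, -158, 63] [482, -162, 57] [479, -162, 57] [480, -179, 60] [477, -179, 64] [474, -179, 61] [471, -182, 61] 
0.1 504 [0.63397509 0.22962817 0.11048566] [0.60046057 0.12838872 0.1002816 ] [0.64918775 0.3370798  0.1174869 ]
0.088 202 [0.59971303 0.28169986 0.09425664] [0.53631519 0.12732448 0.08802515] [0.63749011 0.33822198 0.09990097]
0.075 210 [0.56748285 0.22610945 0.08464324] [0.533988   0.12817937 0.0752038 ] [0.63112844 0.31578001 0.08972948]
```

```bash
cat > fit.py <<'E'
from h import *
from scipy.optimize import minimize
# polygons fit: maximise inside-outside of a set of world xy points at height
def grid(p,h,box,step=0.001):
    xs=np.arange(box[0],box[1],step); ys=np.arange(box[2],box[3],step)
    X,Y=np.meshgrid(xs,ys,indexing='ij')
    Pw=np.stack([X,Y,np.full_like(X,h)],-1)
    c=Pw@np.array(p["R"]).T+np.array(p["t"]); x=c[...,:2]/c[...,2:]; x=x*(1+p["k1"]*(x**2).sum(-1,keepdims=True)); q=x*f_of(p)+[p["cx"],p["cy"]]
    im=cv2.remap(p["image"],q[...,0].astype(np.float32),q[...,1].astype(np.float32),cv2.INTER_LINEAR)
    zz=cv2.remap(cloud(p)[...,2].astype(np.float32),q[...,0].astype(np.float32),q[...,1].astype(np.float32),cv2.INTER_NEAREST)
    return X,Y,im,zz
def fit(X,Y,mask,polys,x0,s=0.0015):
    def inside(u,v,b): 
        sg=lambda d: 1/(1+np.exp(-np.clip(d/s*2,-50,50)))
        return sg(u-b[0])*sg(b[1]-u)*sg(v-b[2])*sg(b[3]-v)
    def cost(a):
        c,sn=np.cos(a[2]),np.sin(a[2]); dx,dy=X-a[0],Y-a[1]; u=c*dx+sn*dy; v=-sn*dx+c*dy
        t=np.max([inside(u,v,b) for b in polys],0)
        return ((t-mask)**2).mean()*1e3
    best=None
    for k in range(6):
        st=np.array(x0)+np.random.default_rng(k).normal(0,[.004,.004,.06])*(k>0)
        sim=np.array([st]+[st+np.eye(3)[i]*[.006,.006,.1] for i in range(3)])
        r=minimize(cost,st,method='Nelder-Mead',options=dict(initial_simplex=sim,xatol=1e-5,fatol=1e-6,maxiter=800))
        if best is None or r.fun<best.fun: best=r
    return best
T=[(.03,.042,-.045,.045),(-.028,.031,-.009,.009)]
PAN=[(0,.018,-.1,.1)]
E
python3 - <<'E'
from fit import *; import pickle
p=pickle.load(open("top0.pkl","rb"))
X,Y,im,zz=grid(p,.06,(.44,.58,-.23,-.08))
g=im.astype(int)
m=((g[...,2]>105)&(g[...,0]>185)).astype(float)
cv2.imwrite("pics/bm.png",cv2.resize(np.hstack([cv2.cvtColor(im,cv2.COLOR_RGB2BGR),np.repeat((m*255).astype(np.uint8)[...,None],3,2)])[::-1],None,fx=2.5,fy=2.5))
print(m.sum(),"expect",90*12+58*18)
r=fit(X,Y,m,T,[.515,-.158,np.radians(-145)]); print("bracket",r.x,np.degrees(r.x[2]),r.fun, m.var()*1e3)
X,Y,im,zz=grid(p,.11,(.56,.69,.1,.36))
cv2.imwrite("pics/pm.png",cv2.resize(cv2.cvtColor(im,cv2.COLOR_RGB2BGR)[::-1],None,fx=2.5,fy=2.5))
m=((zz>.100)&(zz<.125)).astype(float); print(m.sum(),"expect 3600")
r=fit(X,Y,m,PAN,[.645,.228,np.radians(178)]); print("panel_edge (depth)",r.x,np.degrees(r.x[2]),r.fun,m.var()*1e3)
E
```

```text
2059.0 expect 2124
bracket [ 0.52521418 -0.16848794 -3.76994168] -216.0017473294915 5.748536448478865 87.91186879558632
4178.0 expect 3600
panel_edge (depth) [0.64365879 0.22622783 3.08215747] 176.5946147952974 14.921109087774887 108.330167010959
```

View pics/bm.png

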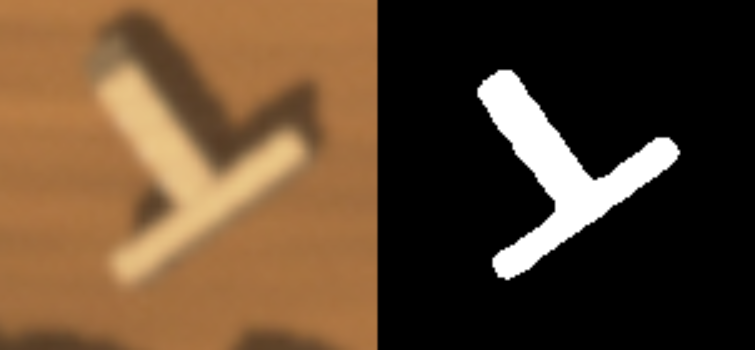

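View pics/pm.png

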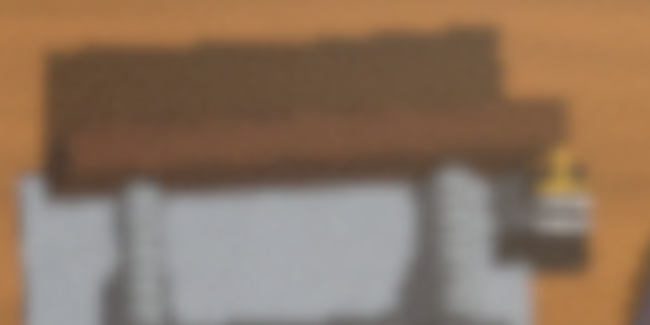

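Run:
```python
from fit import *; import pickle
p=pickle.load(open("top0.pkl","rb"))
X,Y,im,zz=grid(p,.11,(.56,.69,.1,.36))
hsv=cv2.cvtColor(im,cv2.COLOR_RGB2HSV).astype(int); g=im.astype(int)
for y in (.16,.22,.3):
    j=int((y-.1)*1000); print([tuple(g[i,j]) for i in range(40,115,3)])
d=g[...,0]-g[...,1]
m=((d>22)&(g[...,0]>75)&(g[...,0]<140)).astype(np.uint8)
n,l,st,_=cv2.connectedComponentsWithStats(m); k=1+np.argmax(st[1:,4]); m=(l==k).astype(float)
cv2.imwrite("pics/pm2.png",cv2.resize((m*255).astype(np.uint8)[::-1],None,fx=2.5,fy=2.5)); print(m.sum())
r=fit(X,Y,m,PAN,[.645,.226,np.radians(177)]); print(r.x,np.degrees(r.x[2]),r.fun,m.var()*1e3)
```

```text
[(np.int64(150), np.int64(152), np.int64(153)), (np.int64(152), np.int64(154), np.int64(155)), (np.int64(151), np.int64(153), np.int64(154)), (np.int64(150), np.int64(151), np.int64(152)), (np.int64(142), np.int64(143), np.int64(142)), (np.int64(117), np.int64(112), np.int64(109)), (np.int64(96), np.int64(82), np.int64(73)), (np.int64(99), np.int64(72), np.int64(55)), (np.int64(112), np.int64(79), np.int64(58)), (np.int64(117), np.int64(81), np.int64(60)), (np.int64(115), np.int64(80), np.int64(59)), (np.int64(112), np.int64(79), np.int64(58)), (np.int64(110), np.int64(78), np.int64(58)), (np.int64(106), np.int64(76), np.int64(57)), (np.int64(100), np.int64(74), np.int64(55)), (np.int64(99), np.int64(75), np.int64(54)), (np.int64(99), np.int64(75), np.int64(54)), (np.int64(100), np.int64(75), np.int64(55)), (np.int64(100), np.int64(75), np.int64(55)), (np.int64(100), np.int64(76), np.int64(55)), (np.int64(100), np.int64(76), np.int64(55)), (np.int64(99), np.int64(74), np.int64(53)), (np.int64(101), np.int64(76), np.int64(54)), (np.int64(117), np.int64(85), np.int64(58)), (np.int64(14
[... 1701 characters left out ...]
p.int64(62)), (np.int64(121), np.int64(89), np.int64(64)), (np.int64(122), np.int64(89), np.int64(65)), (np.int64(122), np.int64(88), np.int64(65)), (np.int64(121), np.int64(88), np.int64(65)), (np.int64(120), np.int64(89), np.int64(64)), (np.int64(120), np.int64(90), np.int64(63)), (np.int64(125), np.int64(94), np.int64(66)), (np.int64(128), np.int64(97), np.int64(68)), (np.int64(128), np.int64(96), np.int64(69)), (np.int64(130), np.int64(98), np.int64(67)), (np.int64(140), np.int64(104), np.int64(71)), (np.int64(144), np.int64(106), np.int64(72)), (np.int64(143), np.int64(106), np.int64(72))]
9932.0
[0.64958199 0.21962753 3.16472419] 181.32533946223228 177.89625661414817 207.50059171597636
```

View pics/pm2.png

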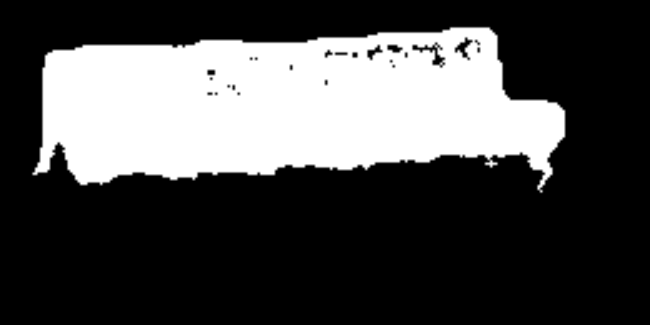

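Candidates, in top-picture pixels: blue Ts at (335,183), (428,217) and (425,273), a green T at (375,265), the plain spare block at (446,156), and a wooden T at (371,213). I choose the wooden T. The crop shows light wood with a plate and web. It measures about (0.525, -0.168) with yaw 144°. The panel's open face looks to +x, at about (0.644, 0.226), and the fixture yaw is about 176.6°.

```bash
python3 -m crank '[[[0.034,-0.021,0],[0,0,0]],[[0.034,-0.021,0],[0,0,0]],[[0.034,-0.021,0],[0,0,0]],[[0.034,-0.021,0],[0,0,0]],[[0.034,-0.021,0],[0,0,0]],[[0.034,-0.021,0],[0,0,0]],[[0.034,-0.021,0],[0,0,0]],[[0.034,-0.021,0],[0,0,0]],[[0.034,-0.021,0],[0,0,0]],[[0.034,-0.021,0],[0,0,0]],[[0.034,-0.021,0],[0,0,0]],[[0.034,-0.021,0],[0,0,0]]]' 0.045 80
python3 -m crank '[[[0,0,0],[0,0,-0.14]],[[0,0,0],[0,0,-0.14]],[[0,0,0],[0,0,-0.14]],[[0,0,0],[0,0,-0.14]],[[0,0,0],[0,0,-0.14]],[[0,0,0],[0,0,-0.14]],[[0,0,0],[0,0,-0.14]],[[0,0,0],[0,0,-0.14]],[[0,0,0],[0,0,-0.14]],[[0,0,0],[0,0,-0.14]],[[0,0,0],[0,0,-0.14]],[[0,0,0],[0,0,-0.14]]]'
```

```text
time_s: 2.0
tcp_pos: [0.5319, -0.1642, 0.2312]
eef_rot: [3.136, 0.001, 0.411]
contact_force: [0.1, -0.4, -0.9]
opening: 0.0451
time_s: 3.2
tcp_pos: [0.5357, -0.1554, 0.2321]
eef_rot: [3.14, 0.005, 2.167]
contact_force: [-0.4, 0.9, 0.2]
opening: 0.045
```

```bash
python3 -m crank '[[[0,0,0],[0,0,-0.12]],[[0,0,0],[0,0,-0.11]],[[0,0,0],[0,0,-0.1]],[[0,0,0],[0,0,0]],[[0,0,0],[0,0,0]]]'
python3 - <<'E'
from fit import *; import pickle
p=grab_frame("wrist"); save(p,"w1.png"); pickle.dump(p,open("w1.pkl","wb")); s=read_state(); print(s["tcp_pos"],s["eef_rot"],s["qpos"])
print([(np.round(d["xy"]),round(d["score"],2)) for d in tip_of("bracket",p)])
E
```

```text
time_s: 3.7
tcp_pos: [0.5356, -0.1558, 0.2325]
eef_rot: [-3.141, 0.006, 2.511]
contact_force: [-0.3, 0.8, -1.1]
opening: 0.045
[ 0.53563673 -0.15574506  0.23246529] [-3.1411145   0.00568907  2.51083869] [ 0.7410714   0.23681428 -0.62840017  1.61818712  0.14581858  1.32829447
  1.03153087]
[(array([432., 153.]), 0.92), (array([198., 220.]), 0.71), (array([226.,  42.]), 0.65), (array([102., 115.]), 0.59)]
```

View pics/w1.png

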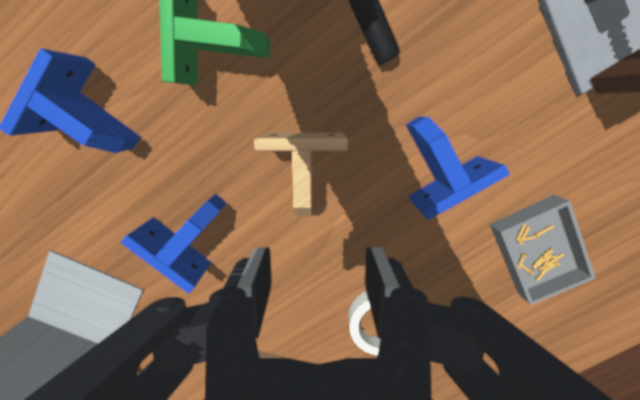

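Run:
```python
from fit import *; import pickle
p=pickle.load(open("w1.pkl","rb"))
X,Y,im,zz=grid(p,.06,(.44,.58,-.23,-.08))
cv2.imwrite("pics/wb.png",cv2.resize(cv2.cvtColor(im,cv2.COLOR_RGB2BGR)[::-1],None,fx=3,fy=3,interpolation=2))
g=im.astype(int); m=((g[...,2]>125)&(g[...,0]>190)&(zz>.045)).astype(float); print(m.sum())
m2=((zz>.054)&(zz<.07)).astype(float); print(m2.sum())
for M in(m,m2):
  r=fit(X,Y,M,T,[.525,-.168,2.513]); print("bracket",r.x,r.fun,M.var()*1e3)
P=cloud(p)[100:230,230:370].reshape(-1,3); q=P[(P[:,2]>.05)&(P[:,2]<.07)]; print(q[:,2].mean())
X,Y,im,zz=grid(p,.06,(.44,.58,-.23,-.08))
cv2.imwrite("pics/wbm.png",cv2.resize((m*255).astype(np.uint8)[::-1],None,fx=3,fy=3))
```

```text
1223.0
2168.0
bracket [ 0.52500429 -0.17024126  2.51627594] 35.93230907475389 54.50551085747224
bracket [ 0.52474644 -0.16944631  2.5138659 ] 5.8785337603374215 92.03699443901938
0.05924748259049632
```

View pics/wb.png

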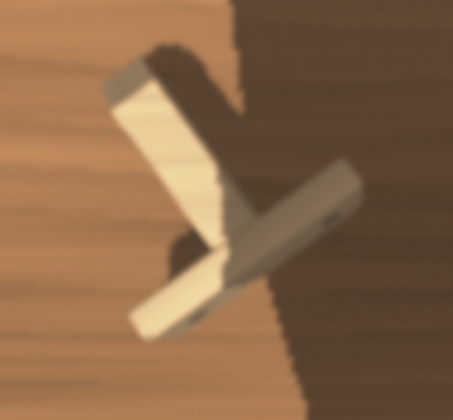

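View pics/wbm.png

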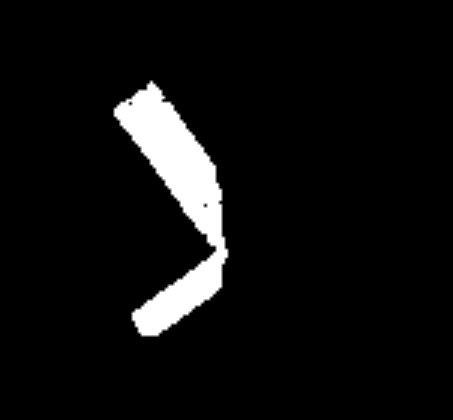

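The wrist view shows the bracket at (302,165), lined up with the jaws. The refit agrees within 2 mm, at (0.525, -0.169) with yaw 2.513. Descending now.

```bash
python3 -m crank '[[[0.001,-0.010,0.02],[0,0,0]],[[0,-0.007,0.03],[0,0,0]],[[0,0,0.03],[0,0,0]],[[0,0,0.03],[0,0,0]],[[0,0,0.03],[0,0,0]],[[0,0,0],[0,0,0]],[[0,0,0],[0,0,0]]]'
python3 - <<'E'
from fit import *
p=grab_frame("wrist"); save(p,"w2.png"); s=read_state(); print(s["tcp_pos"],s["eef_rot"])
E
```

```text
time_s: 4.5
tcp_pos: [0.5267, -0.1702, 0.0903]
eef_rot: [3.141, 0.01, 2.499]
contact_force: [-0.1, 0.4, 1.1]
opening: 0.045
[ 0.52655557 -0.17024093  0.09033201] [3.14129068 0.00995797 2.49916707]
```

View pics/w2.png

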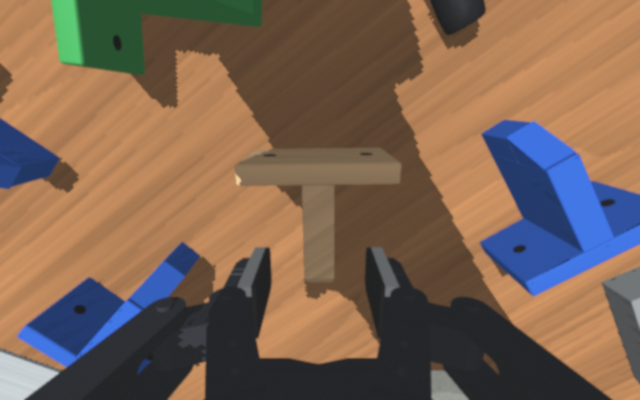

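```bash
cat > go.py <<'E'
from h import *
from scipy.spatial.transform import Rotation as Ro
import sys
# target x y z yaw -> tool shift & rotvec
a=[float(v) for v in sys.argv[1:5]]
s=read_state(); R=Ro.from_euler('xyz',s["eef_rot"]); Rt=Ro.from_euler('xyz',[np.pi,0,a[3]])
print("tcp",s["tcp_pos"].round(4),"rpy",s["eef_rot"].round(4),"F",s["contact_force"].round(2),"open",round(s["opening"],4),"t",s["time_s"])
print("shift",(R.inv().apply(np.array(a[:3])-s["tcp_pos"])).round(4),"turn",((R.inv()*Rt).as_rotvec()).round(4))
E
python3 go.py .525 -.169 .015 2.513
```

```text
tcp [ 0.5266 -0.1702  0.0903] rpy [3.1413 0.01   2.4992] F [-0.12  0.07 -1.02] open 0.0449 t 4.55
shift [0.0027 0.     0.0753] turn [ 0.0002  0.01   -0.0138]
```

```bash
python3 -m crank '[[[0.002,0,0.02],[0,0.010,-0.014]],[[0,0,0.025],[0,0,0]],[[0,0,0.015],[0,0,0]],[[0,0,0.008],[0,0,0]],[[0,0,0],[0,0,0]],[[0,0,0],[0,0,0]]]'; python3 go.py .525 -.169 .015 2.513
```

```text
time_s: 5.15
tcp_pos: [0.5289, -0.1703, 0.024]
eef_rot: [3.14, 0.007, 2.513]
contact_force: [-0.1, 0.2, 0.6]
opening: 0.0449
tcp [ 0.5289 -0.1703  0.024 ] rpy [3.1395 0.0071 2.5135] F [-0.09  0.16  0.6 ] open 0.0449 t 5.15
shift [ 0.004  -0.0012  0.009 ] turn [0.0021 0.0071 0.0005]
```

```bash
python3 -m crank '[[[0.004,-0.001,0.006],[0.002,0.007,0]],[[0,0,0.003],[0,0,0]],[[0,0,0],[0,0,0]],[[0,0,0],[0,0,0]]]'; python3 go.py .525 -.169 .015 2.513
python3 -m crank '[[[0,0,0],[0,0,0]],[[0,0,0],[0,0,0]],[[0,0,0],[0,0,0]],[[0,0,0],[0,0,0]],[[0,0,0],[0,0,0]],[[0,0,0],[0,0,0]],[[0,0,0],[0,0,0]],[[0,0,0],[0,0,0]]]' 0 80;  python3 go.py .525 -.169 .015 2.513
```

```text
time_s: 5.55
tcp_pos: [0.5259, -0.1691, 0.0161]
eef_rot: [3.141, 0.002, 2.513]
contact_force: [-0.7, -0.3, -0.2]
opening: 0.0452
tcp [ 0.5259 -0.1691  0.0161] rpy [3.1412e+00 2.3000e-03 2.5133e+00] F [-0.74 -0.27 -0.25] open 0.0452 t 5.55
shift [ 0.0008 -0.0005  0.0011] turn [0.0004 0.0023 0.0003]
time_s: 6.35
tcp_pos: [0.5262, -0.1692, 0.0166]
eef_rot: [3.141, 0.003, 2.513]
contact_force: [-0.4, -0.4, -0.3]
opening: 0.0173
tcp [ 0.5262 -0.1692  0.0166] rpy [3.1411e+00 3.1000e-03 2.5132e+00] F [-0.43 -0.38 -0.28] open 0.0173 t 6.35
shift [ 0.0011 -0.0005  0.0016] turn [0.0005 0.0031 0.0002]
```

```bash
python3 -m crank '[[[0,0,-0.015],[0,0,0]],[[0,0,-0.03],[0,0,0]],[[0,0,-0.03],[0,0,0]],[[0,0,-0.035],[0,0,0]],[[0,0,-0.035],[0,0,0]],[[0,0,-0.02],[0,0,0]],[[0,0,0],[0,0,0]],[[0,0,0],[0,0,0]],[[0,0,0],[0,0,0]]]'; python3 go.py .717 .222 .185 3.0822
python3 - <<'E'
from h import *
p=grab_frame("wrist"); save(p,"w3.png")
E
```

```text
time_s: 7.25
tcp_pos: [0.5238, -0.1672, 0.192]
eef_rot: [3.141, 0.001, 2.516]
contact_force: [-0.1, 0.4, -3.3]
opening: 0.0176
tcp [ 0.5238 -0.1672  0.192 ] rpy [3.1412e+00 7.0000e-04 2.5158e+00] F [-0.05  0.42 -3.26] open 0.0176 t 7.25
shift [0.0714 0.4286 0.0071] turn [ 2.000e-04  8.000e-04 -5.664e-01]
```

View pics/w3.png

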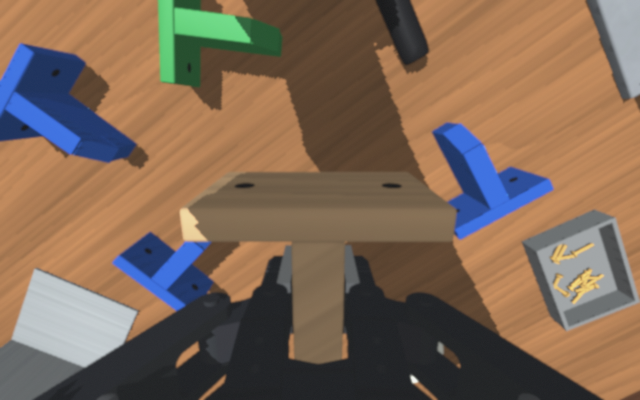

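```bash
python3 -m crank '[[[0.003,0.018,0],[0,0,0]],[[0.005,0.036,0],[0,0,0]],[[0.005,0.036,0],[0,0,0]],[[0.005,0.036,0],[0,0,0]],[[0.005,0.036,0],[0,0,0]],[[0.005,0.036,0],[0,0,0]],[[0.005,0.036,0],[0,0,0]],[[0.005,0.036,0],[0,0,0]],[[0.005,0.036,0],[0,0,0]],[[0.005,0.036,0],[0,0,0]],[[0.005,0.036,0],[0,0,0]],[[0.003,0.036,0],[0,0,0]]]'; python3 go.py .737 .221 .185 3.0822
```

```text
time_s: 8.5
tcp_pos: [0.7212, 0.2045, 0.1685]
eef_rot: [-3.121, -0.021, 2.503]
contact_force: [1.2, -0.3, -1.4]
opening: 0.0175
tcp [0.7212 0.2045 0.1685] rpy [-3.1213 -0.021   2.5027] F [ 1.17 -0.35 -1.38] open 0.0175 t 8.5
shift [-0.0025  0.0223 -0.0171] turn [-0.0136 -0.0262 -0.5793]
```

```bash
python3 -m crank '[[[0,0.01,-0.01],[-0.014,-0.026,-0.1]],[[0,0.01,-0.007],[0,0,-0.12]],[[0,0,0],[0,0,-0.12]],[[0,0,0],[0,0,-0.12]],[[0,0,0],[0,0,-0.12]],[[0,0,0],[0,0,0]],[[0,0,0],[0,0,0]]]'; python3 go.py .737 .221 .185 3.0822
python3 - <<'E'
from h import *; import pickle
p=grab_frame("wrist"); save(p,"w4.png"); pickle.dump(p,open("w4.pkl","wb"))
print([(np.round(d["xy"]),round(d["score"],2)) for d in tip_of("panel_edge",p)])
E
```

```text
time_s: 9.2
tcp_pos: [0.728, 0.2308, 0.1683]
eef_rot: [-3.133, -0.02, 3.113]
contact_force: [1.0, -0.6, -1.9]
opening: 0.0173
tcp [0.728  0.2308 0.1683] rpy [-3.1326 -0.02    3.1134] F [ 1.03 -0.62 -1.95] open 0.0173 t 9.2
shift [-0.0089 -0.0097 -0.0168] turn [-0.0093 -0.0198  0.0313]
[]
```

View pics/w4.png

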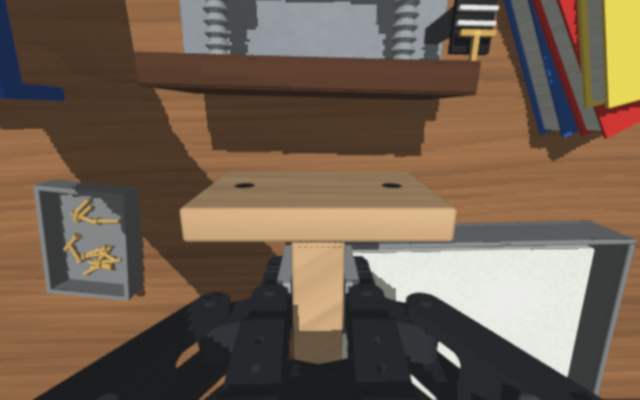

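Run:
```python
from fit import *; import pickle
p=pickle.load(open("w4.pkl","rb"))
X,Y,im,zz=grid(p,.11,(.58,.70,.1,.36))
cv2.imwrite("pics/wp.png",cv2.resize(cv2.cvtColor(im,cv2.COLOR_RGB2BGR)[::-1],None,fx=3,fy=3,interpolation=2))
m=((zz>.100)&(zz<.12)); 
g=im.astype(int); br=(g[...,0]-g[...,2]>25)&(g[...,0]<150)
for M in (m.astype(float),(m&br).astype(float)):
  print(M.sum()); r=fit(X,Y,M,PAN,[.645,.226,np.radians(177)]); print(r.x,r.fun,M.var()*1e3)
W=cloud(p); q=W[50:90,150:470].reshape(-1,3); q=q[(q[:,2]>.103)&(q[:,2]<.118)]; print(np.median(q[:,2]))
# gauge pointer etc
cv2.imwrite("pics/w4c.png",cv2.resize(cv2.cvtColor(p["image"],cv2.COLOR_RGB2BGR)[30:120,110:500],None,fx=2,fy=2,interpolation=2))
# bracket face top edge in view: 
m=(W[...,2]>.18)&(W[...,2]<.23); m[250:]=0; q=W[m]; print("bracket top",q.shape,np.median(q[:,2]),q.min(0),q.max(0))
np.save("q.npy",q)
```

```text
3835.0
[0.64463977 0.22527183 3.08825336] 8.998477512309137 107.80815972222221
3624.0
[0.64482383 0.22526162 3.0882388 ] 5.417699668863599 102.66213017751478
0.10965802934823288
bracket top (15324, 3) 0.21139680024608315 [0.68436426 0.18667919 0.1800113 ] [0.70183945 0.27650261 0.21413876]
```

View pics/wp.png

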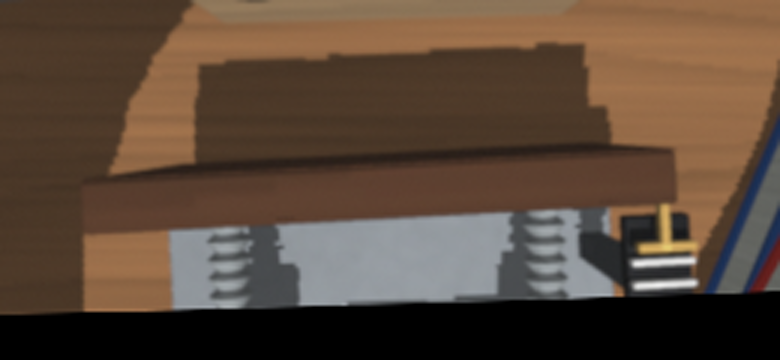

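```bash
python3 go.py .725 .221 .0666 3.088
```

```text
tcp [0.7282 0.2307 0.1687] rpy [-3.1326 -0.0194  3.1138] F [ 0.65  0.16 -2.13] open 0.017 t 9.3
shift [ 0.0009 -0.0088  0.1022] turn [-0.0093 -0.0193  0.0259]
```

```bash
python3 - <<'E'
from h import *; import pickle
p=pickle.load(open("w4.pkl","rb")); W=cloud(p)
for u,v in [(470,235),(600,228),(560,300),(600,330),(500,222)]: print(W[v,u])
E
python3 -m crank '[[[0,-0.004,0.015],[-0.009,-0.019,0.026]],[[0,-0.004,0.02],[0,0,0]],[[0,0,0.02],[0,0,0]],[[0,0,0.015],[0,0,0]],[[0,0,0],[0,0,0]],[[0,0,0],[0,0,0]]]'; python3 go.py .725 .221 .0666 3.088
```

```text
[0.76933527 0.36663429 0.03283386]
[0.76937182 0.49096295 0.0219351 ]
[0.83679647 0.45699619 0.03463745]
[0.86650209 0.49559417 0.04000162]
[ 0.76957854  0.41126219 -0.00089874]
time_s: 9.9
tcp_pos: [0.7281, 0.2221, 0.0973]
eef_rot: [3.141, 0.002, 3.076]
contact_force: [0.4, 0.8, -1.3]
opening: 0.0169
tcp [0.7281 0.2221 0.0973] rpy [3.1415e+00 2.3000e-03 3.0755e+00] F [ 0.37  0.83 -1.27] open 0.0169 t 9.9
shift [ 0.0031 -0.0013  0.0307] turn [ 0.0001  0.0023 -0.0125]
```

```bash
python3 -m crank '[[[0.002,-0.001,0.015],[0,0.002,-0.012]],[[0,0,0.01],[0,0,0]],[[0,0,0.004],[0,0,0]],[[0,0,0],[0,0,0]],[[0,0,0],[0,0,0]],[[0,0,0],[0,0,0]]]'; python3 go.py .725 .221 .0666 3.088
python3 - <<'E'
from fit import *; import pickle
p=grab_frame("wrist"); save(p,"w5.png"); pickle.dump(p,open("w5.pkl","wb"))
q=grab_frame("side"); save(q,"s5.png"); pickle.dump(q,open("s5.pkl","wb"))
X,Y,im,zz=grid(p,.11,(.58,.76,.1,.36))
cv2.imwrite("pics/wp5.png",cv2.resize(cv2.cvtColor(im,cv2.COLOR_RGB2BGR)[::-1],None,fx=3,fy=3,interpolation=2))
m=((zz>.100)&(zz<.12)&(X<.66)).astype(float); g=im.astype(int); m*=(g[...,0]<150)
r=fit(X,Y,m,PAN,[.645,.226,np.radians(177)]); print(m.sum(),r.x,r.fun,m.var()*1e3)
b=((zz>.100)&(zz<.12)&(X>.665)).astype(float); 
r=fit(X,Y,b,T,[.725,.221,3.088]); print(b.sum(),r.x,r.fun,b.var()*1e3)
W=cloud(p);
a=W[(W[...,0]>.665)&(W[...,2]>.09)&(W[...,2]<.13)&(W[...,0]<.70)]; print(np.percentile(a,[5,50,95],axis=0))
a=W[(W[...,0]<.65)&(W[...,2]>.10)&(W[...,2]<.12)&(W[...,0]>.63)&(W[...,1]<.32)]; print(np.median(a,0))
E
```

```text
time_s: 10.5
tcp_pos: [0.7269, 0.222, 0.0682]
eef_rot: [3.14, 0.003, 3.088]
contact_force: [-0.3, -0.7, -1.1]
opening: 0.0171
tcp [0.7269 0.222  0.0682] rpy [3.1402e+00 2.7000e-03 3.0879e+00] F [-0.26 -0.67 -1.05] open 0.0171 t 10.5
shift [ 0.0018 -0.0011  0.0016] turn [ 0.0014  0.0027 -0.0001]
3321.0 [0.64512833 0.22650175 3.08905464] 10.118337645858373 65.589433442022
2749.0 [0.72434139 0.221427   3.08632772] 16.732582075263185 55.00250198271179
[[0.6827381  0.18382404 0.0942408 ]
 [0.68771097 0.22322016 0.11069138]
 [0.69682656 0.26299793 0.11188577]]
[0.63754275 0.240192   0.1096582 ]
```

View pics/w5.png

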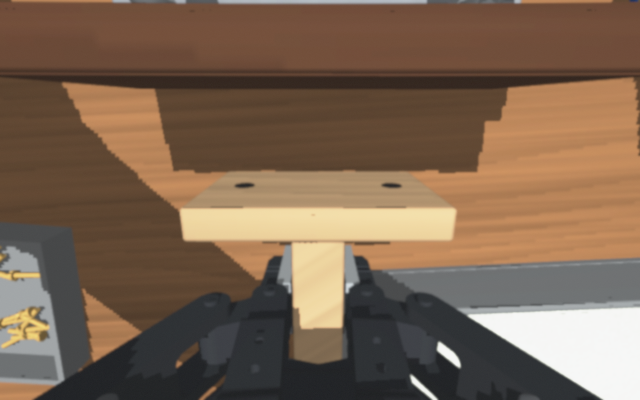

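View pics/wp5.png

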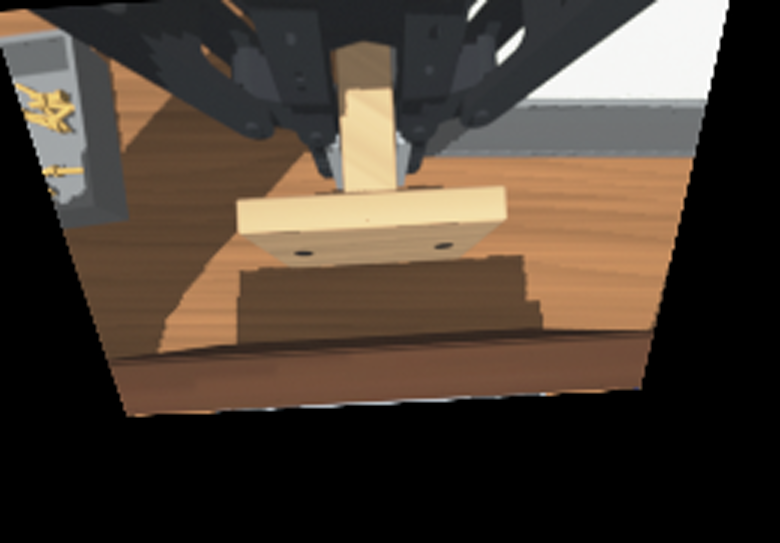

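View pics/s5.png

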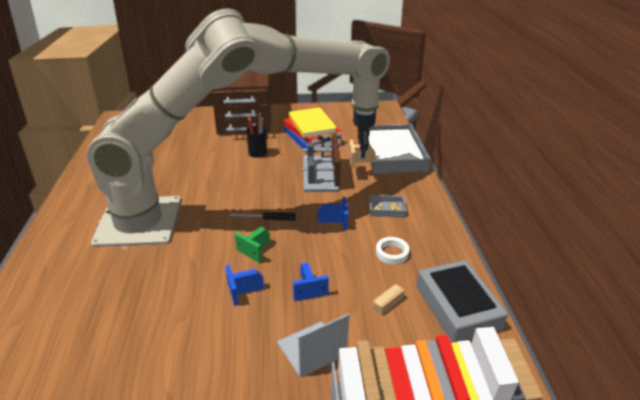

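```bash
python3 -m crank '[[[0.008,0,0.001],[0.001,0.002,0]],[[0.01,0,0],[0,0,0]],[[0.008,0,0],[0,0,0]],[[0.004,0,0],[0,0,0]],[[0,0,0],[0,0,0]],[[0,0,0],[0,0,0]]]'; python3 go.py .7 .2225 .0666 3.088
```

```text
time_s: 11.2
tcp_pos: [0.6947, 0.2241, 0.0684]
eef_rot: [3.141, 0.002, 3.088]
contact_force: [0.1, 0.2, -2.0]
opening: 0.0169
tcp [0.6947 0.2241 0.0684] rpy [3.1409e+00 2.0000e-03 3.0881e+00] F [ 0.11  0.24 -2.  ] open 0.0169 t 11.2
shift [-0.0054 -0.0013  0.0018] turn [0.0007 0.002  0.0001]
```

```bash
python3 -m crank '[[[0.001,0,0.002],[0.0007,0.002,0]],[[0,0,0],[0,0,0]]]'; python3 -m crank '[[[0.002,0,0],[0,0,0]],[[0,0,0],[0,0,0]],[[0.002,0,0],[0,0,0]],[[0,0,0],[0,0,0]]]';python3 -m crank '[[[0.002,0,0],[0,0,0]],[[0,0,0],[0,0,0]]]'; python3 go.py .685 .2240 .0666 3.088
```

```text
time_s: 11.4
tcp_pos: [0.6941, 0.224, 0.0662]
eef_rot: [3.142, 0.0, 3.088]
contact_force: [0.2, 0.2, -2.2]
opening: 0.017
time_s: 11.8
tcp_pos: [0.69, 0.2242, 0.0658]
eef_rot: [3.141, -0.0, 3.087]
contact_force: [0.1, 0.4, -1.6]
opening: 0.0174
time_s: 12.0
tcp_pos: [0.6879, 0.2243, 0.0659]
eef_rot: [3.141, -0.0, 3.087]
contact_force: [0.3, -0.3, -2.7]
opening: 0.0171
tcp [0.6879 0.2243 0.0659] rpy [ 3.1415e+00 -1.0000e-04  3.0873e+00] F [ 0.29 -0.29 -2.73] open 0.0171 t 12.0
shift [ 0.0028 -0.0005 -0.0007] turn [ 0.0001 -0.0001 -0.0007]
```

```bash
for i in 1 2; do :; done; python3 -m crank '[[[0.002,0,0],[0,0,0]],[[0,0,0],[0,0,0]],[[0.001,0,0],[0,0,0]],[[0,0,0],[0,0,0]]]'; python3 -m crank '[[[0.002,0,0],[0,0,0]],[[0,0,0],[0,0,0]]]';  python3 -m crank '[[[0.002,0,0],[0,0,0]],[[0,0,0],[0,0,0]]]'; python3 go.py .685 .2240 .0666 3.088
```

```text
time_s: 12.4
tcp_pos: [0.6852, 0.2244, 0.0661]
eef_rot: [3.141, 0.001, 3.087]
contact_force: [1.1, 0.9, -2.3]
opening: 0.0173
time_s: 12.6
tcp_pos: [0.6837, 0.2243, 0.0663]
eef_rot: [3.141, 0.003, 3.087]
contact_force: [3.0, -0.1, -2.8]
opening: 0.0173
time_s: 12.8
tcp_pos: [0.6823, 0.2244, 0.0664]
eef_rot: [3.14, 0.004, 3.087]
contact_force: [4.3, 0.7, -4.1]
opening: 0.0169
tcp [0.6823 0.2244 0.0664] rpy [3.1405 0.004  3.0865] F [ 4.32  0.67 -4.12] open 0.0169 t 12.8
shift [-0.0027 -0.0002 -0.0002] turn [ 0.0011  0.004  -0.0015]
```

```bash
python3 -m crank '[[[0.002,0,0],[0.001,0.004,-0.001]],[[0.002,0,0],[0,0,0]],[[0,0,0],[0,0,0]]]';  python3 -m crank '[[[0.002,0,0],[0,0.002,0]],[[0,0,0],[0,0,0]],[[0,0,0],[0,0,0]]]'; python3 go.py .677 .2245 .0666 3.088
```

```text
time_s: 13.1
tcp_pos: [0.6801, 0.2243, 0.0667]
eef_rot: [3.14, 0.004, 3.087]
contact_force: [7.0, 0.8, -4.6]
opening: 0.0171
time_s: 13.4
tcp_pos: [0.6804, 0.2242, 0.0672]
eef_rot: [3.139, 0.007, 3.086]
contact_force: [5.9, 1.7, -4.8]
opening: 0.0172
tcp [0.6804 0.2242 0.0672] rpy [3.1388 0.0065 3.0857] F [ 5.88  1.7  -4.84] open 0.0172 t 13.4
shift [0.0035 0.0001 0.0006] turn [ 0.0028  0.0065 -0.0023]
```

```bash
python3 -m crank '[[[0.003,0,0.001],[0.002,0.008,-0.002]],[[0.003,0,0.001],[0.002,0.006,-0.001]],[[0.002,0,0],[0.001,0.004,-0.001]],[[0.001,0,0],[0.001,0.004,0]]]'; python3 go.py .677 .2245 .0666 3.088
```

```text
time_s: 13.8
tcp_pos: [0.6775, 0.224, 0.0678]
eef_rot: [-3.142, -0.003, 3.087]
contact_force: [9.9, 0.6, -5.2]
opening: 0.0174
tcp [0.6775 0.224  0.0678] rpy [-3.1415 -0.0032  3.0868] F [ 9.87  0.62 -5.25] open 0.0174 t 13.8
shift [0.0005 0.0005 0.0012] turn [-0.0001 -0.0032 -0.0012]
```

```bash
python3 -m crank '[[[0.001,0,0.001],[0,0.001,0]],[[0.001,0,0.001],[0,0.001,0]],[[0.001,0,0.001],[0,0.001,0]]]'; python3 go.py .677 .2245 .0666 3.088
python3 - <<'E'
from fit import *; import pickle
p=grab_frame("wrist"); save(p,"w6.png"); pickle.dump(p,open("w6.pkl","wb"))
q=grab_frame("side"); pickle.dump(q,open("s6.pkl","wb"))
q=grab_frame("top"); pickle.dump(q,open("t6.pkl","wb"))
cv2.imwrite("pics/t6.png",cv2.resize(cv2.cvtColor(q["image"],cv2.COLOR_RGB2BGR)[130:230,180:310],None,fx=5,fy=5,interpolation=2))
E
python3 go.py .677 .2245 .0666 3.088
```

```text
time_s: 14.1
tcp_pos: [0.6794, 0.2239, 0.0679]
eef_rot: [3.139, 0.004, 3.085]
contact_force: [7.3, -0.1, -0.9]
opening: 0.0171
tcp [0.6794 0.2239 0.0679] rpy [3.1389 0.0042 3.0848] F [ 7.31 -0.11 -0.94] open 0.0171 t 14.1
shift [0.0024 0.0005 0.0013] turn [ 0.0027  0.0042 -0.0032]
tcp [0.6793 0.2238 0.0679] rpy [3.139  0.004  3.0849] F [6.62 0.44 0.78] open 0.017 t 14.25
shift [0.0024 0.0005 0.0013] turn [ 0.0026  0.004  -0.0031]
```

View pics/w6.png

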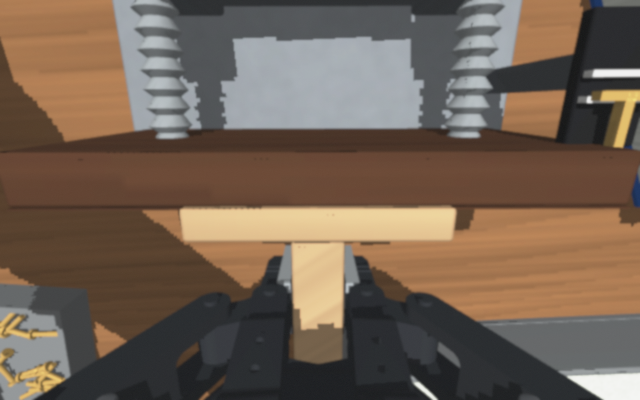

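View pics/t6.png

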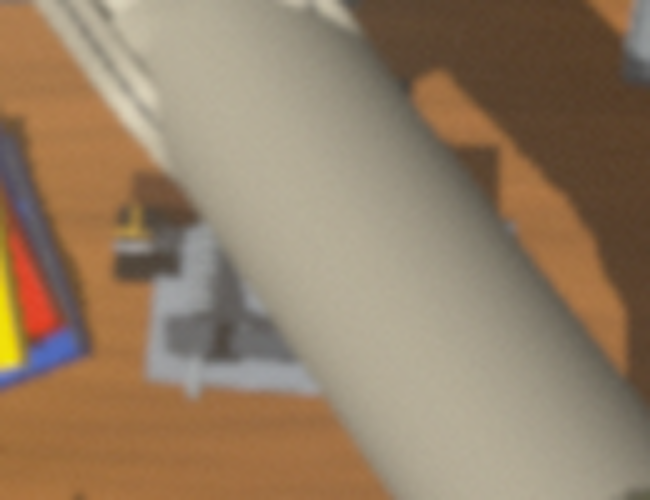

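```bash
python3 -m crank '[[[0.003,0,0.001],[0.003,0.005,-0.003]],[[0.003,0,0.001],[0.001,0.002,-0.002]],[[0.002,0,0.001],[0.001,0.002,-0.001]],[[0.002,0,0.001],[0.001,0.002,-0.001]]]'; python3 -m crank '[[[0.002,0,0.001],[0.001,0.002,-0.001]],[[0.002,0,0.001],[0.001,0.002,-0.001]]]';python3 go.py .677 .2245 .0666 3.088
python3 - <<'E'
from fit import *; import pickle
for _ in range(3):p=grab_frame("wrist")
save(p,"w7.png"); pickle.dump(p,open("w7.pkl","wb"))
E
python3 go.py .677 .2245 .0666 3.088
```

```text
time_s: 14.65
tcp_pos: [0.6765, 0.224, 0.068]
eef_rot: [3.14, 0.008, 3.088]
contact_force: [10.8, 1.8, -1.1]
opening: 0.017
time_s: 14.85
tcp_pos: [0.6765, 0.224, 0.0682]
eef_rot: [3.14, 0.012, 3.088]
contact_force: [10.9, 0.7, -1.4]
opening: 0.0168
tcp [0.6765 0.224  0.0682] rpy [3.1399 0.0121 3.0878] F [10.86  0.69 -1.42] open 0.0168 t 14.85
shift [-0.0005  0.0005  0.0016] turn [ 0.0017  0.0121 -0.0002]
tcp [0.6764 0.224  0.0682] rpy [3.1399 0.0121 3.0878] F [ 9.91  1.52 -2.48] open 0.0172 t 15.0
shift [-0.0005  0.0005  0.0016] turn [ 0.0017  0.0121 -0.0002]
```

View pics/w7.png

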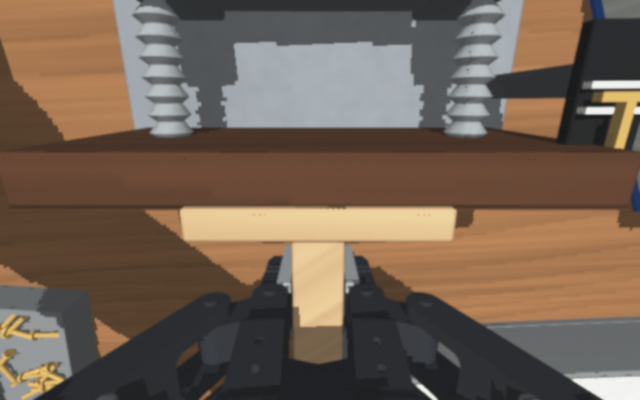

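Run:
```python
from fit import *; import pickle
p=pickle.load(open("w7.pkl","rb")); W=cloud(p)
b=W[213:236,195:440].reshape(-1,3); a=W[160:200,100:560].reshape(-1,3)
for n,q in(("br",b),("pan",a)):
    A=np.c_[q[:,:2]-q[:,:2].mean(0),np.ones(len(q))]; c=np.linalg.lstsq(A,q[:,2],rcond=None)[0]; print(n,"z",np.median(q[:,2]),"slope",c[:2])
X,Y,im,zz=grid(p,.11,(.58,.76,.1,.36)); g=im.astype(int)
m=((zz>.1)&(zz<.12)&(g[...,2]<80)&(X<.645)&(X>.6)).astype(float); bb=((zz>.1)&(zz<.12)&(g[...,2]>90)&(X>.625)).astype(float)
r=fit(X,Y,m,PAN,[.635,.226,3.088]);print("panel (y-ends may be cut)",r.x,r.fun)
r=fit(X,Y,bb,T,[.677,.224,3.088]);print("br",r.x,r.fun, "edge",r.x[:2]+.042*np.array([np.cos(r.x[2]),np.sin(r.x[2])]))
f=np.array([np.cos(3.088),np.sin(3.088)]); e=np.array([.6449,.2257])+.01*f; print("panel edge expected",e)
```

```text
** On entry to DLASCL parameter number  4 had an illegal value
 ** On entry to DLASCL parameter number  4 had an illegal valueTraceback (most recent call last):
  File "<stdin>", line 5, in <module>
    x, resids, rank, s = _umath_linalg.lstsq(a, b, rcond,
                         ~~~~~~~~~~~~~~~~~~~^^^^^^^^^^^^^
                                             signature=signature)
                                             ^^^^^^^^^^^^^^^^^^^^
    raise LinAlgError("SVD did not converge in Linear Least Squares")
numpy.linalg.LinAlgError: SVD did not converge in Linear Least Squares
```

Run:
```python
from fit import *; import pickle
p=pickle.load(open("w7.pkl","rb")); W=cloud(p)
b=W[213:236,195:440].reshape(-1,3); a=W[160:200,100:560].reshape(-1,3)
for n,q in(("br",b),("pan",a)):
    q=q[np.isfinite(q[:,2])]
    A=np.c_[q[:,:2]-q[:,:2].mean(0),np.ones(len(q))]; c=np.linalg.lstsq(A,q[:,2],rcond=None)[0]; print(n,"z",np.median(q[:,2]),"slope",c[:2])
X,Y,im,zz=grid(p,.11,(.58,.76,.1,.36)); g=im.astype(int)
m=((zz>.1)&(zz<.12)&(g[...,2]<80)&(X<.645)&(X>.6)).astype(float); bb=((zz>.1)&(zz<.12)&(g[...,2]>90)&(X>.625)).astype(float)
r=fit(X,Y,m,PAN,[.635,.226,3.088]);print("panel (y-ends may be cut)",r.x,r.fun)
r=fit(X,Y,bb,T,[.677,.224,3.088]);print("br",r.x,r.fun, "edge",r.x[:2]+.042*np.array([np.cos(r.x[2]),np.sin(r.x[2])]))
f=np.array([np.cos(3.088),np.sin(3.088)]); e=np.array([.6449,.2257])+.01*f; print("panel edge expected",e)
```

```text
br z 0.11079239966779955 slope [-0.01590569  0.00052629]
pan z 0.10965938216553077 slope [-0.00745993 -0.00041244]
panel (y-ends may be cut) [0.6331412  0.22603179 3.08899442] 6.044603661273712
br [0.67518741 0.2236284  3.09142224] 10.771876575056222 edge [0.63324026 0.22573468]
panel edge expected [0.63491436 0.22623567]
```

Checks so far: the face is flush, the level is 1 mm off, centring is within 1 mm and yaw within 0.005. The pointer at (625,97) is midway between the ridges at rows 85 and 110. Now I hold the last target for over 3 s, with camera calls passing the time and logging force.

Run:
```python
from h import *; import pickle
L=[]
for k in range(72):
    p=grab_frame("wrist"); s=read_state(); L.append([s["time_s"],*s["contact_force"],*s["tcp_pos"],s["opening"]])
L=np.array(L); print(L[0].round(4),L[-1].round(4)); print("F mean",L[:,1:4].mean(0),"min",L[:,1].min(),"max",L[:,1].max(),"drift",np.ptp(L[:,4:7],axis=0))
save(p,"w8.png")
cv2.imwrite("pics/w8c.png",cv2.resize(cv2.cvtColor(p["image"],cv2.COLOR_RGB2BGR)[60:160,540:640],None,fx=5,fy=5,interpolation=2))
t=grab_frame("side"); save(t,"s8.png")
```

```text
[15.05    9.3462  1.9944 -1.7981  0.6764  0.224   0.0682  0.0172] [ 1.8600e+01  9.9286e+00  1.0600e+00 -2.5421e+00  6.7650e-01  2.2400e-01
  6.8200e-02  1.7100e-02]
F mean [10.30554943  1.4749003  -2.15226639] min 8.862936785435217 max 11.482501146573428 drift [6.62618655e-05 9.39654294e-05 7.57969411e-05]
```

View pics/w8c.png

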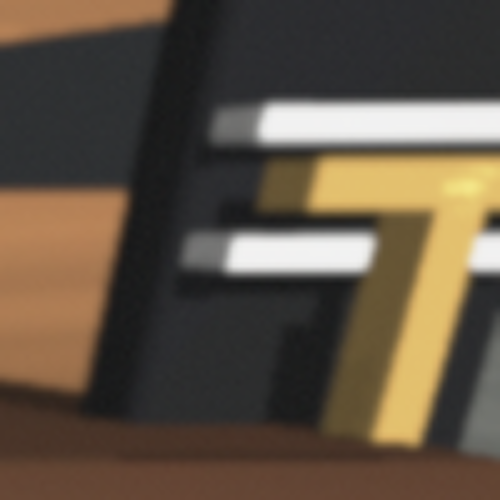

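View pics/s8.png

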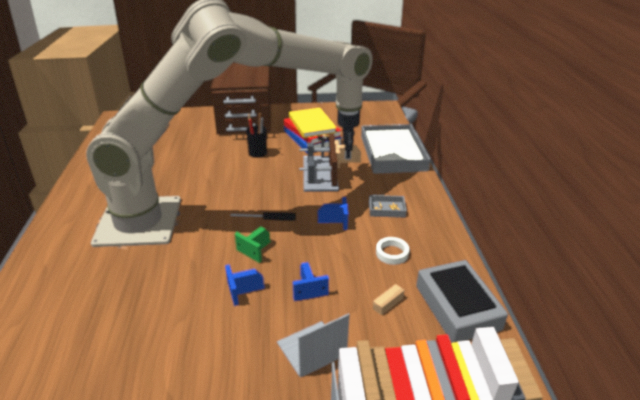

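The pointer lies between the ridges. The push held at 10.3 N on average for 3.6 s with drift under 0.1 mm. The bystanders look untouched, so I'm handing in.

```bash
python3 -c "
from cell import *
print(sign_off())"
```

```text
the job is handed in; nothing more can be done
None
```

I picked up the wooden bracket by its web at 80 N grip and pressed its plate against the panel. I held it there for 3.6 s and handed the job in while still pressing; the hand-in reports no verdict.

**Last checks:**
- **Push:** it averaged 10.3 N over the hold, with readings from 8.9 to 11.5 N. Drift stayed under 0.1 mm, and the pointer was about midway between the white ridges.
- **Fit on the panel:** the face was flush, centring was within about 1 mm, the bracket's top edge was about 1 mm high, and yaw was within 0.005 rad.
- **Surroundings:** nothing else appeared to have moved in the side picture; I judged that by eye and did not measure it.

**Small disagreements:**
- **Tilt:** the gripper's pitch had crept to 0.012 rad under load. The depth data put the bracket about 0.008 rad off the panel, against a limit of 0.08.
- **Travel:** the camera fit of panel travel read about 12 mm, against about 10 mm from the force and the pointer. That is within the 2 mm calibration.
- **Early push:** my first attempt sagged to about 7 N, because each row re-aims from the measured pose. I pushed it back up before the final hold.

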